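# Weigh the dark herb cake with the turner

## Robot

A 7-joint arm with a two-finger parallel gripper is mounted at the origin on the work surface. World frame = base frame: x ahead of the robot, y to its left, z up, the work surface at z = 0. Lengths are in m, angles in rad, forces in N, time in s.
With the tool pointing down it reaches from about 0.4 to 0.85 m from the base axis. Payload 4.5 kg.
Tool frame: the origin (TCP) lies between the finger pads; the fingertips stand 19 mm ahead of it and the grasp point (between the pads) is the TCP; z points along the fingers, y is the line along which they close (so a half turn about z gives the same grasp; the last joint's range is limited). The gripper opens to 88 mm and grips with 3 to 60 N. Pads are 18 mm wide; open, the fingers measure 123 mm over their backs; the gripper's body (75 mm by 187 mm) begins 45 mm behind the grasp point.
Start: joints at [1.156, 0.689, -0.195, 1.565, 0.157, 0.902, -0.215], TCP at [0.271, -0.563, 0.258] pointing down, gripper open.
Joint ranges: [-3.01, 3.01], [-0.46, 2.08], [-1.47, 1.51], [0.13, 2.56], [-1, 4.14], [0.04, 2.09], [-2.66, 2.66]. Speed limits (rad/s): [2.57, 2.57, 3.14, 3.14, 3.14, 3.14, 3.14].

## Interface

Orientations are given as a unit quaternion [w, x, y, z].
In Python, from plant import arm, vision, models gives the robot as it stands. The module is installed in compiled form; this text tells all that it offers. Calls block until the motion is done:
- arm.move_to(position, orientation): joint-space move of the TCP to a pose.
- arm.move_linear(position, feed=0.15, rot=None, max_force=None): straight line of the TCP; rot=None keeps the orientation; feed is the mean speed in m/s. With max_force (N) it stops when the force on the tool has changed by that much, and returns True; else False.
- arm.goto_joints(angles): joint-space move.
- arm.command_gripper(opening, grip_force=None): finger opening in m; grip_force is the grip in N (None keeps the last); returns when the fingers have stopped.
- arm.sleep(seconds).
- arm.inverse_kinematics(position, orientation): joint angles nearest the present ones, or None.
- arm.get_obs(): the state.
- vision.get_image(name): name is "side" or "top"; returns the picture (420x560x3 uint8, red, green, blue); there is no depth.
- vision.camera_info(name): a dict with "camera_matrix" (3x3 intrinsics, pixels), "rvec" (rotation vector, rad) and "tvec" (3), from world to camera coordinates, as OpenCV has them. Camera axes: x right, y down, z forward; pixel columns grow to the right and rows downward; lengths in m; the calibration is good to about 2 mm. A picture is of the moment at which its call begins. camera_info takes no time and is no camera call.
A pose or a line that the arm cannot do raises arm.IKError and nothing moves.
- arm.close_job(): hands the job in; it is judged then, once.
Trained networks look in the newest picture that a camera, given by its name, has taken for a name from the list of things; names that differ only in an ending like _2 or _b are one class to them, and where a whole thing is asked for, a point or a joint stands for the part that bears it (a point fixed in the world has none). Each returns a list of dicts, best first, with "confidence" (0 to 1); they miss things now and then, are a little off and sometimes report something else, mostly with a low value. They report only what shows in the picture. A call takes as long as a camera call.
- models.spot_in(label, camera): "bbox" ([left, top, right, bottom] in pixels, round what is visible of it).
- models.tip_of(label, camera): "pixel" ([row, column] in pixels: a listed point, or the origin of a listed thing).
The state is a dict: "clock": time; "joints": joint angles; "qd": joint speeds; "effort": joint torques, N m; "ee_pos": TCP position; "tool_rot": TCP orientation; "ft_force": force on the tool from outside, world axes, zero at the start; "moment": the same for the moment, N m; "gripper_width": finger opening in m; "grip_force": force on a finger pad.
Only numpy, scipy, OpenCV 4.12 (cv2) and the standard library are available. Lean on these libraries where they do the work, as an engineer would, in place of code of your own. Each camera call takes 0.05 s, during which the arm holds its last target. There are 200 camera calls.

## Task

Weigh the dark brown herb cake: pick up the turner by its handle, slide its blade under the dark cake (the tray's back rim keeps the cake from running away), lift the cake out on the blade and slide it gently off onto the steel platform of the scale, so that it lies flat with no part of it overhanging. Then lay the turner back on its wooden board, blade flat, and let go. Do not touch the cakes with the gripper, do not drop or tip over the dark cake, and leave the pale cake, the two jars and the loose brass weight in their places.

Things in the scene. Friction and masses are not known exactly. Their poses are not given: they have to be found in the camera images.
- turner: cranked turner (spatula), 0.17 kg, standing on its blade. Origin: centre of the blade's underside; x to the front edge, y across, z up. Smooth steel blade 105 (x) by 90 (y) by 2 mm, front edge 52.5 mm ahead of the origin; friction on the cakes about 0.3. From its rear edge (x = -52.5) a neck and then a dark wooden handle rise backwards at 50 degrees to the blade, 122 mm along the slope
- turner_grip (a point): middle of the turner's wooden handle, the point to grasp: 104 mm behind and 62 mm above the turner's origin, same axes. The handle is flat-sided, 24 mm wide along y, 17 mm thick, 85 mm long on its slope; the fingers can close on it along y from straight above, with the blade level
- cake_dark: the dark brown pressed herb cake to be weighed: a hard disc 100 mm across and 14 mm thick, 0.09 kg, its edges bevelled (underside bevel 7 mm wide and 4.5 mm high). Origin at the centre of its underside. Lies in one of the two places on the tray
- cake_pale: a pale cream cake of the same shape and size, in the other place on the tray, to be left alone. Origin at the centre of its underside
- tray: galvanised drying tray, fixed. Origin on the counter under its middle; x to the back rim. Flat floor 20 mm above the counter, from x = -80 mm (front, open, no rim) to x = +75 mm (inner face of the back rim); side rims at y = +-145 mm; rims about 20 mm above the floor. The cakes lie near y = +70 and -70 mm, 5 to 27 mm short of the back rim. Friction on the cakes about 0.6
- platform (a point): centre of the top face of the scale's fixed steel platform, which is flat, level, 190 mm by 190 mm and 62 mm above the counter; x and y along its edges. Towards -x of it lies the scale's lower front with the display, 40 mm high; friction on the cakes about 0.6
- board: small wooden board, fixed, 130 mm (x) by 110 mm (y), 6 mm thick, on which the turner lies at the start with its blade in the middle; origin at the centre of its underside
- jar_amber: amber glass jar, bystander, 72 mm across, 110 mm high; origin at the centre of its underside
- jar_white: white ceramic jar, bystander, 64 mm across, 100 mm high; origin at the centre of its underside
- weight: loose brass weight with a knob, bystander, 38 mm across, 52 mm high; origin at the centre of its underside

How it is judged:
By the outcome, as a careful person would: the job done as asked, in the order asked, and still so for the second after the job is handed in, with the robot touching nothing.
It also fails if it takes over 72 s, if anything falls off the work surface, if the arm or the gripper's body presses on something with over 40 N, if the wrist force passes 120 N, or if a joint passes its speed limit or range.

## Working session

There is one attempt and no reset: what is moved stays moved. The work goes in short steps, each a Python script; the robot and the scene stay as the last script left them, time stands still between calls to the robot, and variables do not carry over. Pictures are saved under pics/ and viewed, at most 11 in all, crops included, and the job is handed in when it is done.

```bash
mkdir -p pics; cat > h.py <<'E'
import numpy as np, cv2
from plant import arm, vision, models
def cam(n):
    c=vision.camera_info(n);K=np.array(c["camera_matrix"],float);R=cv2.Rodrigues(np.array(c["rvec"],float))[0];t=np.array(c["tvec"],float).ravel()
    return K,R,t
def ray(n,px):  # px=(col,row)
    K,R,t=cam(n);d=R.T@np.linalg.inv(K)@np.array([px[0],px[1],1.]);return -R.T@t,d/np.linalg.norm(d)
def onz(n,px,z):
    o,d=ray(n,px);return o+d*(z-o[2])/d[2]
def tri(p):  # dict cam->(col,row)
    A=np.zeros((3,3));b=np.zeros(3)
    for n,px in p.items():
        o,d=ray(n,px);P=np.eye(3)-np.outer(d,d);A+=P;b+=P@o
    x=np.linalg.solve(A,b)
    return x,[np.linalg.norm((np.eye(3)-np.outer(d,d))@(x-o)) for o,d in [ray(n,q) for n,q in p.items()]]
def proj(n,X):
    K,R,t=cam(n);c=K@(R@np.array(X,float)+t);return c[:2]/c[2]
def save(n,f):
    im=vision.get_image(n);cv2.imwrite("pics/"+f,im[:,:,::-1]);return im
E
python3 - <<'E'
from h import *
np.set_printoptions(precision=4,suppress=True)
for n in("side","top"): save(n,n+"0.png"); print(n,ray(n,(280,210)))
for l in["turner","turner_grip","cake_dark","cake_pale","tray","platform","board","jar_amber","jar_white","weight"]:
    p={}
    for n in("side","top"):
        r=models.tip_of(l,n)
        print(l,n,[(np.round(q["pixel"]),round(q["confidence"],2)) for q in r[:2]])
        if r:p[n]=r[0]["pixel"][::-1]
    if len(p)==2:print("   ",*tri(p))
print(arm.get_obs())
E
```

```text
side (array([ 0.3576, -0.5547,  0.5918]), array([ 0.2311,  0.7293, -0.644 ]))
top (array([0.4877, 0.0355, 0.9062]), array([ 0.1012,  0.0321, -0.9943]))
turner side [(array([238., 231.]), 0.89)]
turner top [(array([262., 279.]), 0.91)]
    [ 0.4511  0.0656 -0.0095] [np.float64(0.005750626853972487), np.float64(0.005750626853972598)]
turner_grip side [(array([249., 239.]), 0.91)]
turner_grip top [(array([271., 325.]), 0.72)]
    [ 0.4422 -0.04    0.0627] [np.float64(0.00037801641560684013), np.float64(0.00037801641560684414)]
cake_dark side [(array([187., 316.]), 0.83)]
cake_dark top [(array([174., 244.]), 0.89)]
    [0.6667 0.1519 0.0181] [np.float64(0.0034198013516084608), np.float64(0.00341980135160849)]
cake_pale side [(array([224., 336.]), 0.66)]
cake_pale top [(array([175., 304.]), 0.67)]
    [0.6613 0.0102 0.0249] [np.float64(0.0004935404074761376), np.float64(0.0004935404074762003)]
tray side [(array([214., 324.]), 0.78)]
tray top [(array([177., 274.]), 0.55)]
    [ 0.6645  0.0812 -0.0073] [np.float64(0.0020622810592171538), np.float64(0.0020622810592172266)]
platform side [(ar
[... 635 characters left out ...]
ght side [(array([284., 379.]), 0.68)]
weight top [(array([169., 364.]), 0.81)]
    [ 0.6884 -0.1388 -0.0074] [np.float64(0.002582390084253871), np.float64(0.0025823900842541895)]
{'clock': 1.1, 'joints': array([ 1.1558,  0.6891, -0.1946,  1.5653,  0.1573,  0.9025, -0.2151]), 'qd': array([-0.0002, -0.0009,  0.0011, -0.0012,  0.0001,  0.0028, -0.0002]), 'effort': array([  0.0011, -52.7492,  -1.2664, -15.3746,  -0.0518,  -0.0005,
        -0.    ]), 'ee_pos': array([ 0.2712, -0.5631,  0.2578]), 'tool_rot': array([0.    , 0.9749, 0.2225, 0.    ]), 'ft_force': array([ 0.5621,  0.2606, -0.9414]), 'moment': array([ 0.0197, -0.0138, -0.0477]), 'grip_force': 0.0, 'gripper_width': 0.08829631640781754}
```

View pics/top0.png

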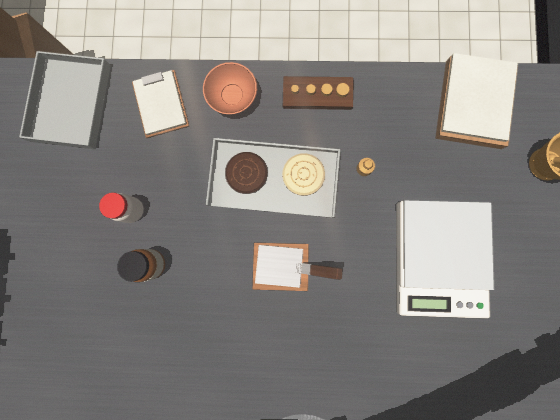

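View pics/side0.png

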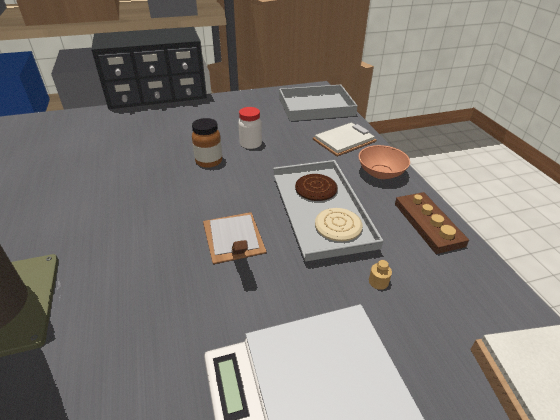

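The top view shows the turner blade at about (280,265) on its board with the handle pointing right (−y). The dark cake is at (246,173), left in the tray, and the tray's open front faces the robot. The scale is at about (447,246) with its display towards −x. The side view agrees. Next I'll refine with crops.

```bash
python3 - <<'E'
import cv2
a=cv2.imread("pics/top0.png")[133:298,200:350];cv2.imwrite("pics/c1.png",cv2.resize(a,None,fx=3.6,fy=3.6,interpolation=cv2.INTER_CUBIC))
a=cv2.imread("pics/side0.png")[155:275,195:395];cv2.imwrite("pics/c2.png",cv2.resize(a,None,fx=4,fy=4,interpolation=cv2.INTER_CUBIC))
E
```

```text
(no output)
```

View pics/c1.png

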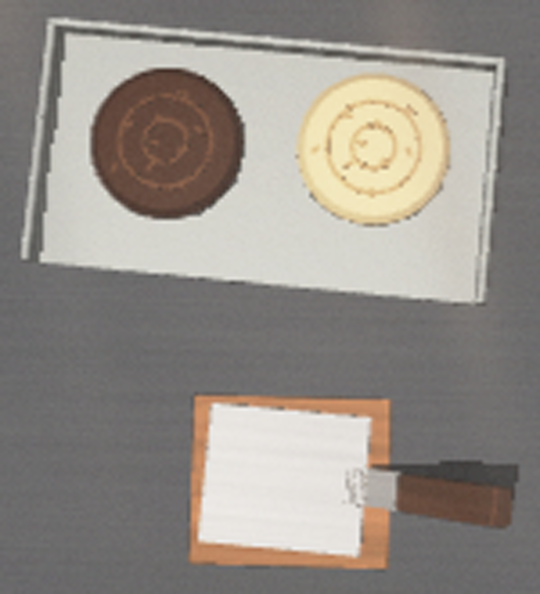

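View pics/c2.png

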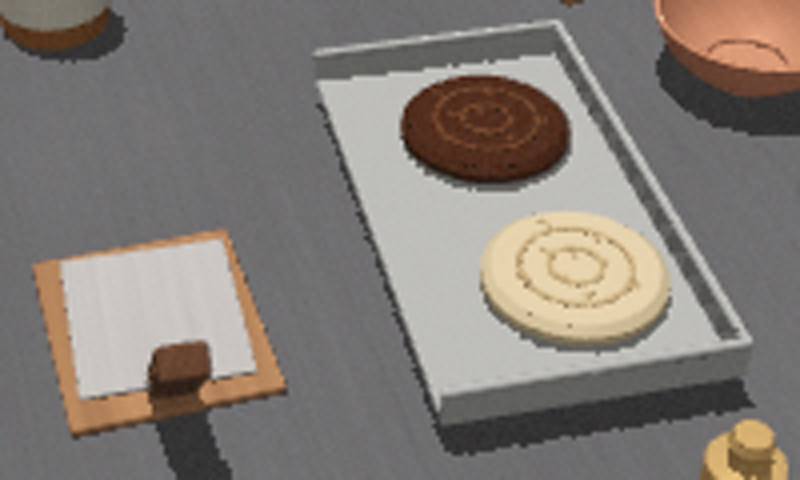

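```bash
python3 - <<'E'
from h import *
np.set_printoptions(precision=4,suppress=True)
T=lambda x,y:(200+(x+.5)/3.6-.5,133+(y+.5)/3.6-.5); S=lambda x,y:(195+(x+.5)/4-.5,155+(y+.5)/4-.5)
c=[]
for a,b in[((213,404),(222,238)),((198,542),(58,262)),((371,418),(255,374)),((359,557),(82,397))]:
    x,r=tri({"top":T(*a),"side":S(*b)});c.append(onz("top",T(*a),.008));print("blade",x,r[0],c[-1],onz("side",S(*b),.008))
c=np.array(c);f=(c[0]+c[1])/2;r=(c[2]+c[3])/2;print("ctr",c.mean(0),"len",np.linalg.norm(f-r),"yaw",np.degrees(np.arctan2(*(f-r)[1::-1])),np.degrees(np.arctan2(*(c[0]-c[1])[1::-1])), np.linalg.norm(c[0]-c[1]))
print("grip on z .068",[onz("top",T(*p),.068) for p in[(455,500)]])
for p,z in[((40,262),.02),((484,302),.02),((66,36),.02),((492,72),.02),((50,20),.04),((503,60),.04)]:print("tray top",p,onz("top",T(*p),z))
for p,z in[((318,82),.02),((440,396),.04),((748,343),.04),((558,22),.04),((730,338),.02),((555,57),.02)]:print("tray side",p,onz("side",S(*p),z))
print("tri rim R",tri({"top":T(503,60),"side":S(748,343)}),"L",tri({"top":T(50,20),"side":S(558,22)}))
print("dark",tri({"top":T(167,142),"side":S(486,119)}),onz("top",T(167,142),.034),onz("side",S(486,119),.034))
print("pale",tri({"top":T(374,148),"side":S(576,267)}),onz("top",T(374,148),.034))
for p in[(404,201),(492,203),(493,290),(404,287)]:print("plat",onz("top",p,.062))
for p in[(247,336),(357,308)]:print("plat side",onz("side",p,.062))
for p in[(190,395),(390,400),(385,568),(190,562)]:print("board",onz("top",T(*p),.006))
E
```

```text
blade [0.4971 0.1121 0.0077] 0.0018678869428732142 [0.4952 0.1125 0.008 ] [0.4988 0.1113 0.008 ]
blade [0.407  0.1194 0.0059] 0.00132436648788031 [0.4058 0.1195 0.008 ] [0.4081 0.1167 0.008 ]
blade [0.4898 0.0084 0.0033] 0.0010917172552175765 [0.4887 0.0088 0.008 ] [0.4898 0.0037 0.008 ]
blade [0.4011 0.0145 0.0066] 0.002153126031388311 [0.3991 0.0149 0.008 ] [0.4031 0.0125 0.008 ]
ctr [0.4472 0.0639 0.008 ] len 0.10436260133672684 yaw 86.36729064249451 -4.4399844041693965 0.08967305037551622
grip on z .068 [array([ 0.4406, -0.0411,  0.068 ])]
tray top (40, 262) [0.5851 0.2282 0.02  ]
tray top (484, 302) [ 0.5654 -0.0626  0.02  ]
tray top (66, 36) [0.7374 0.2176 0.02  ]
tray top (492, 72) [ 0.7181 -0.0663  0.02  ]
tray top (50, 20) [0.7423 0.2245 0.04  ]
tray top (503, 60) [ 0.7209 -0.071   0.04  ]
tray side (318, 82) [0.5879 0.2251 0.02  ]
tray side (440, 396) [ 0.5629 -0.0656  0.04  ]
tray side (748, 343) [ 0.7212 -0.0746  0.04  ]
tray side (558, 22) [0.744  0.2193 0.04  ]
tray side (730, 338) [ 0.7272 -0.0513  0.02  ]
tray side (555, 57) [0.7403 0.2103 0.02  ]
tri rim R (array([ 0.7225, -0.0717,  0.0368]), [np.float64(0.0007474089811501124), np.float64(0.0007474089811501084)]) L (array([0.745 , 0.2249, 0.0361]), [np.float64(0.0016385957966234628), np.float64(0.0016385957966231846)])
dark (array([0.6659, 0.1454, 0.0321]), [np.float64(0.0016305180644005555), np.float64(0.0016305180644004635)]) [0.664  0.1456 0.034 ] [0.6665 0.1428 0.034 ]
pale (array([0.6649, 0.0104, 0.0312]), [np.float64(0.0017433371499740587), np.float64(0.0017433371499740449)]) [0.6627 0.011  0.034 ]
plat [ 0.6    -0.2127  0.062 ]
plat [ 0.5997 -0.4057  0.062 ]
plat [ 0.4104 -0.4016  0.062 ]
plat [ 0.4115 -0.211   0.062 ]
plat side [ 0.4153 -0.2198  0.062 ]
plat side [ 0.5948 -0.2211  0.062 ]
board [0.5008 0.128  0.006 ]
board [ 0.5008 -0.0034  0.006 ]
board [ 0.3924 -0.0021  0.006 ]
board [0.3927 0.1244 0.006 ]
```

```bash
cat >> h.py <<'E'
from scipy.spatial.transform import Rotation as Ro
G=np.array([-.104,0,.062]); SG=-1
def tp(O,yaw,pitch=0,ref=(0,0,0)):
    """TCP pose so turner-frame point ref lies at O; pitch>0 = nose down"""
    R=Ro.from_euler("ZY",[yaw,pitch],degrees=True)
    q=(R*Ro.from_matrix(np.diag([SG,-SG,-1]))).as_quat()
    return np.array(O,float)+R.apply(G-np.array(ref)), np.r_[q[3],q[:3]]
FE=(.0525,0,0)          # front edge, underside
TR=np.array([.657,.076]); TY=-3.9
def tray(x,y,z):
    c,s=np.cos(np.radians(TY)),np.sin(np.radians(TY));return np.r_[TR+[c*x-s*y,s*x+c*y],z]
TO=np.array([.448,.063,.006]); TYAW=86.
E
python3 - <<'E'
import h;from h import *
np.set_printoptions(precision=2,suppress=True)
for h.SG in(1,-1):
    L={"grasp":tp(TO,TYAW),"up":tp(TO+[0,0,.1],TYAW),"pre":tp(tray(-.09,.07,.08),TY,3,FE),"end":tp(tray(.065,.07,.02),TY,3,FE)}
    for y in(-20,-45,-70,-90):
        for p in(0,20):L["plat%d_%d"%(y,p)]=tp([.506,-.308,.064],y,p)
        d=np.array([np.cos(np.radians(y)),np.sin(np.radians(y)),0]);L["ret%d"%y]=tp([.506,-.308,.07]-.11*d,y,20)
    for k,v in L.items():print(h.SG,k,arm.inverse_kinematics(*v))
E
```

```text
1 grasp [ 0.01  0.85 -0.04  2.24  0.5   0.06 -0.58]
1 up [ 0.17  0.64 -0.29  2.18  0.48  0.38 -0.58]
1 pre [-0.52  0.69  0.11  2.15 -0.26  0.37 -1.83]
1 end [-0.39  0.9   0.11  1.74 -0.2   0.56 -1.78]
1 plat-20_0 [ 0.47  0.75  0.04  2.08 -0.08  0.31 -1.34]
1 plat-20_20 [ 0.4   0.84  0.11  1.69 -0.04  0.97 -1.4 ]
1 ret-20 [ 0.43  0.73  0.1   2.01 -0.01  0.75 -1.4 ]
1 plat-45_0 [ 0.34  0.75  0.11  2.08 -0.24  0.32 -1.71]
1 plat-45_20 [ 0.4   0.84  0.15  1.69 -0.24  0.97 -1.66]
1 ret-45 [ 0.36  0.73  0.1   2.01 -0.26  0.76 -1.69]
1 plat-70_0 [ 0.19  0.78  0.23  2.02 -0.43  0.39 -2.03]
1 plat-70_20 [ 0.4   0.84  0.19  1.71 -0.45  0.94 -1.92]
1 ret-70 [ 0.29  0.75  0.13  1.96 -0.51  0.75 -1.97]
1 plat-90_0 [ 0.1   0.82  0.35  1.93 -0.56  0.49 -2.3 ]
1 plat-90_20 [ 0.39  0.84  0.22  1.73 -0.61  0.88 -2.12]
1 ret-90 [ 0.24  0.77  0.17  1.89 -0.68  0.75 -2.2 ]
-1 grasp [-0.05  0.85  0.07  2.24 -0.85  0.07 -2.38]
-1 up [-0.24  0.67  0.37  2.2  -0.65  0.38 -2.54]
-1 pre [-0.07  0.74 -0.62  2.12  0.76  0.56  0.24]
-1 end [ 0.08  1.   -0.75  1.72  0.85  0.83  0.42]
-1 plat-20_0 [ 0.85  0.8  -0.58  2.06  0.88  0.54  0.84]
-1 plat-20_20 [ 0.88  0.95 -0.79  1.66  0.62  1.2   1.08]
-1 ret-20 [ 0.95  0.84 -0.79  1.98  0.63  1.    0.99]
-1 plat-45_0 [ 0.66  0.77 -0.41  2.07  0.7   0.45  0.48]
-1 plat-45_20 [ 0.87  0.93 -0.73  1.66  0.45  1.09  0.78]
-1 ret-45 [ 0.85  0.82 -0.74  1.98  0.44  0.86  0.65]
-1 plat-70_0 [ 0.53  0.78 -0.33  2.    0.55  0.45  0.13]
-1 plat-70_20 [ 0.85  0.9  -0.65  1.68  0.29  0.94  0.5 ]
-1 ret-70 [ 0.76  0.82 -0.67  1.93  0.27  0.73  0.34]
-1 plat-90_0 [ 0.47  0.79 -0.29  1.91  0.44  0.5  -0.12]
-1 plat-90_20 [ 0.84  0.88 -0.61  1.7   0.19  0.8   0.25]
-1 ret-90 [ 0.7   0.83 -0.63  1.86  0.18  0.65  0.08]
```

```bash
sed -i 's/SG=-1/SG=1/' h.py; python3 - <<'E'
from h import *
np.set_printoptions(precision=4,suppress=True)
p,q=tp(TO+[0,0,.10],TYAW); arm.move_to(p,q)
p,q=tp(TO,TYAW); print(arm.move_linear(p,feed=.08,max_force=8))
f0=arm.get_obs()["ft_force"]
arm.command_gripper(.0,60); o=arm.get_obs();print(o["gripper_width"],o["grip_force"],o["ft_force"]-f0,o["ee_pos"],p)
print(arm.move_linear(p+[0,0,.10],feed=.08)); o=arm.get_obs();print(o["joints"],o["ft_force"]-f0,o["moment"],o["clock"],o["gripper_width"])
save("side","s1.png");save("top","t1.png")
for n in("side","top"):
    for l,X in(("turner",TO+[0,0,.1]),("turner_grip",p+[0,0,.1])):print(l,n,[(x["pixel"][::-1],x["confidence"]) for x in models.tip_of(l,n)[:1]],proj(n,X))
a=cv2.imread("pics/side0.png");b=cv2.imread("pics/s1.png");b2=cv2.imread("pics/t1.png")
R=Ro.from_euler("Z",TYAW,degrees=True)
for n,im in(("side",b),("top",b2)):
    for x in(-.0525,.0525):
        for y in(-.045,.045):
            u=proj(n,TO+[0,0,.1]+R.apply([x,y,0]));cv2.circle(im,tuple(int(v) for v in np.round(u)),1,(0,0,255),-1)
cv2.imwrite("pics/m1.png",np.hstack([cv2.resize(b[110:290,130:330],None,fx=2,fy=2),cv2.resize(b2[180:360,200:400],None,fx=2,fy=2)]))
E
```

```text
False
0.023255512007279863 59.99983135610819 [ 0.0106  0.1225 -1.1306] [ 0.4408 -0.0407  0.068 ] [ 0.4407 -0.0407  0.068 ]
False
[ 0.1838  0.6394 -0.3067  2.1824  0.4983  0.3866 -0.6018] [-0.4196  0.5428 -2.3033] [-0.1352 -0.1103 -0.0114] 6.9083 0.023303224032958137
turner side [([228.6, 198.5], 0.65)] [228.94   196.3224]
turner_grip side [([236.3, 205.6], 0.88)] [234.4552 204.7705]
turner top [([279.2, 266.7], 0.65)] [277.7528 267.6731]
turner_grip top [] [330.5936 274.5328]
```

View pics/m1.png

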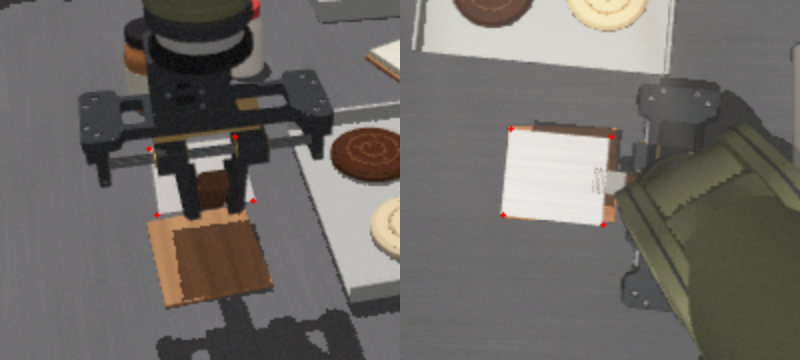

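The red predicted corners sit on the blade corners in both views, so the turner is rigidly held as modelled. Next is the slide under the cake.

```bash
python3 - <<'E'
from h import *
np.set_printoptions(precision=4,suppress=True)
p,q=tp(tray(-.085,.0695,.15),TY,3,FE)
arm.move_linear(arm.get_obs()["ee_pos"]+[0,0,.05],feed=.15)
arm.move_linear(p,feed=.12,rot=q)
p,q=tp(tray(-.068,.0695,.05),TY,3,FE); arm.move_linear(p,feed=.1)
p,q=tp(tray(-.068,.0695,.026),TY,3,FE); arm.move_linear(p,feed=.06)
f0=arm.get_obs()["ft_force"]
p,q=tp(tray(-.068,.0695,.014),TY,3,FE); print(arm.move_linear(p,feed=.01,max_force=2.5))
o=arm.get_obs();zf=.014+o["ee_pos"][2]-p[2];print("floor z",zf,o["ft_force"]-f0,o["joints"],o["clock"])
save("side","s2.png");save("top","t2.png")
a=cv2.imread("pics/s2.png");b=cv2.imread("pics/t2.png")
R=Ro.from_euler("ZY",[TY,3],degrees=True)
for n,im in(("side",a),("top",b)):
    for y in(-.045,0,.045):
        u=proj(n,tray(-.068,.0695,zf)+R.apply([0,y,0]));cv2.circle(im,tuple(int(v) for v in np.round(u)),1,(0,0,255),-1)
cv2.imwrite("pics/m2.png",np.hstack([cv2.resize(a[130:290,200:400],None,fx=2,fy=2),cv2.resize(b[110:270,190:390],None,fx=2,fy=2)]))
E
```

```text
True
floor z 0.01838963273718744 [ 0.1848 -0.0977  3.3657] [-0.4413  0.8177  0.0175  2.1172 -0.1497  0.256  -1.922 ] 12.0167
```

View pics/m2.png

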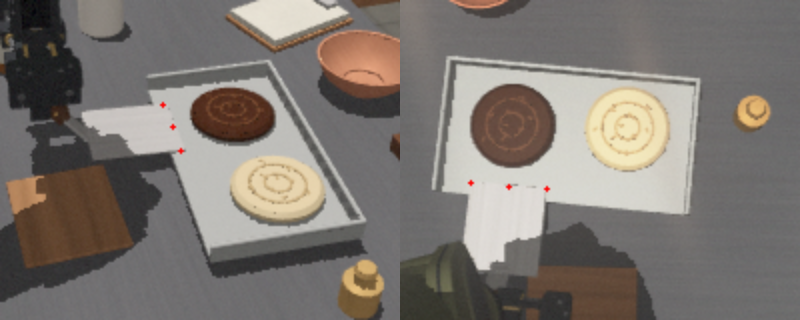

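The blade's front edge is on the tray floor, in line with the dark cake. Pushing now.

```bash
python3 - <<'E'
from h import *
np.set_printoptions(precision=4,suppress=True)
zf=.0186
for x in(-.03,.0,.03,.062):
    p,q=tp(tray(x,.0695,zf),TY,3,FE); s=arm.move_linear(p,feed=.035,max_force=18)
    o=arm.get_obs();print(x,s,o["ft_force"],o["ee_pos"]-p,o["clock"])
    if s:break
save("side","s3.png");save("top","t3.png")
a=cv2.imread("pics/s3.png");b=cv2.imread("pics/t3.png")
cv2.imwrite("pics/m3.png",np.hstack([cv2.resize(a[130:290,200:400],None,fx=2,fy=2),cv2.resize(b[110:270,190:390],None,fx=2,fy=2)]))
E
```

```text
-0.03 False [ 0.0684 -0.1285  0.3376] [ 0.0002 -0.      0.    ] 13.375
0.0 False [0.6792 0.3279 0.031 ] [ 0.0007 -0.0001  0.0001] 14.3833
0.03 False [-0.1347 -0.286   0.1522] [ 0.0005 -0.0001  0.    ] 15.3917
0.062 False [-1.2117 -0.2411  0.7448] [ 0.0006 -0.0001  0.0001] 16.4583
```

View pics/m3.png

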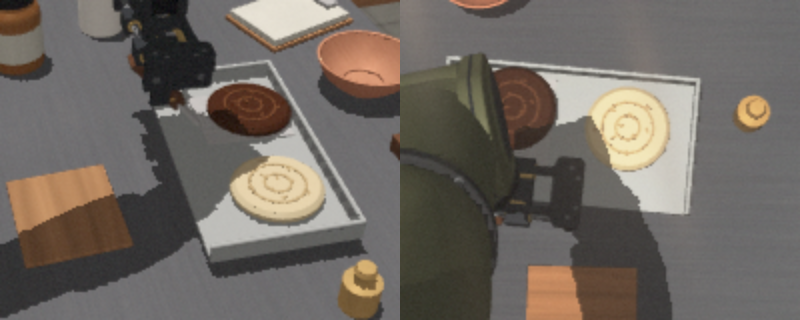

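The cake has ridden up onto the blade against the back rim. Lifting.

```bash
python3 - <<'E'
from h import *
np.set_printoptions(precision=4,suppress=True)
zf=.0186
p,q=tp(tray(.060,.0695,zf+.014),TY,-4,FE);arm.move_linear(p,feed=.015,rot=q)
p,q=tp(tray(.055,.0695,zf+.06),TY,-4,FE);arm.move_linear(p,feed=.04)
p,q=tp(tray(.04,.0695,zf+.11),TY,-4,FE);arm.move_linear(p,feed=.07)
arm.sleep(.3);o=arm.get_obs();print(o["ft_force"],o["ee_pos"]-p,o["clock"],o["joints"])
save("side","s4.png");save("top","t4.png")
a=cv2.imread("pics/s4.png");b=cv2.imread("pics/t4.png")
R=Ro.from_euler("ZY",[TY,-4],degrees=True)
for n,im in(("side",a),("top",b)):
    for x in(0,-.105):
      for y in(-.045,.045):
        u=proj(n,tray(.04,.0695,zf+.11)+R.apply([x,y,0]));cv2.circle(im,tuple(int(v) for v in np.round(u)),1,(0,0,255),-1)
cv2.imwrite("pics/m4.png",np.hstack([cv2.resize(a[80:240,200:400],None,fx=2,fy=2),cv2.resize(b[110:270,190:390],None,fx=2,fy=2)]))
E
```

```text
[-0.5137 -0.4961 -2.4063] [-0.0001 -0.0001 -0.0003] 19.925 [-0.442   0.7     0.1124  1.9007 -0.0937  0.4828 -1.9155]
```

View pics/m4.png

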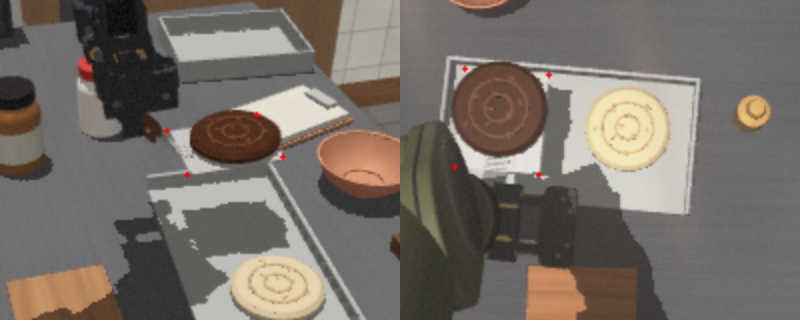

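The cake lies on the blade with about 10 mm of overhang at the front. Carrying it to the scale, then lowering at a gentle tilt until contact.

```bash
cat >> h.py <<'E'
PC=np.array([.506,-.308]); PY=-45.
d=np.array([np.cos(np.radians(PY)),np.sin(np.radians(PY))])
def pl(s,z,pitch): return tp(np.r_[PC+d*s,z],PY,pitch,FE)   # front edge at s along approach
E
python3 - <<'E'
from h import *
np.set_printoptions(precision=4,suppress=True)
s=.036
p,q=pl(s,.128,-4);arm.move_linear(p,feed=.1,rot=q)
p,q=pl(s,.090,10);arm.move_linear(p,feed=.03,rot=q)
p,q=pl(s,.070,12);arm.move_linear(p,feed=.03,rot=q);arm.sleep(.2)
f0=arm.get_obs()["ft_force"]
p,q=pl(s,.054,12);st=arm.move_linear(p,feed=.008,max_force=1.6)
o=arm.get_obs();zf=.054+o["ee_pos"][2]-p[2];print(st,"zf",zf,o["ft_force"]-f0,o["clock"],o["joints"])
save("side","s5.png");save("top","t5.png")
a=cv2.imread("pics/s5.png");b=cv2.imread("pics/t5.png")
cv2.imwrite("pics/m5.png",np.hstack([cv2.resize(a[220:420,200:400],None,fx=2,fy=2),cv2.resize(b[160:360,320:520],None,fx=2,fy=2)]))
E
```

```text
True zf 0.06181372755867945 [-0.4674 -1.6479  2.0892] 26.7667 [ 0.3921  0.7577  0.0911  1.8895 -0.1981  0.7071 -1.7271]
```

View pics/m5.png

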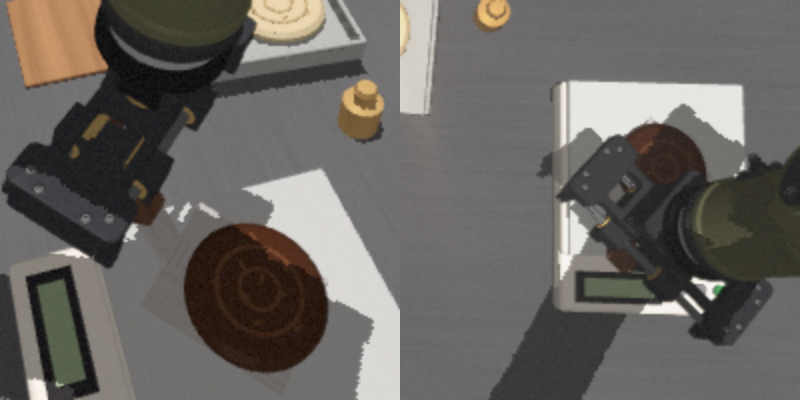

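The cake is about centred on the platform. Steepening to 20° and withdrawing the blade.

```bash
python3 - <<'E'
from h import *
np.set_printoptions(precision=4,suppress=True)
z=.0622
p,q=pl(.036,z,20);print(arm.move_linear(p,feed=.015,rot=q,max_force=10));arm.sleep(.3)
def cake(tag):
    r=[]
    for n in("side","top"):
        vision.get_image(n);t=models.tip_of("cake_dark",n);r+=[onz(n,t[0]["pixel"][::-1],.064)[:2] if t else None]
    o=arm.get_obs();print(tag,r,o["ft_force"],o["clock"])
cake(0)
p,q=pl(-.0,z,20);print(arm.move_linear(p,feed=.03,max_force=10));cake(1)
save("side","s6.png");a=cv2.imread("pics/s6.png")
cv2.imwrite("pics/m6.png",cv2.resize(a[220:420,150:400],None,fx=2.4,fy=2.4))
E
```

```text
False
0 [array([ 0.5166, -0.3053]), array([ 0.5048, -0.3156])] [ 0.156   0.6758 -0.8947] 29.1583
False
1 [array([ 0.5171, -0.3047]), None] [-0.8609  0.0182 -0.2056] 30.7083
```

View pics/m6.png

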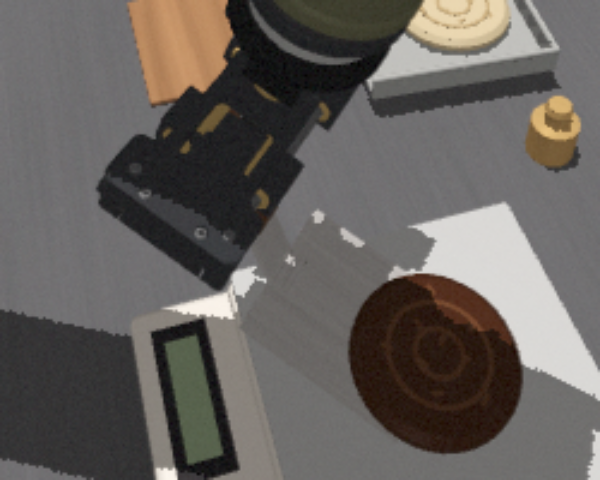

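```bash
python3 - <<'E'
from h import *
np.set_printoptions(precision=4,suppress=True)
z=.0622
p,q=pl(-.07,z,20);print(arm.move_linear(p,feed=.03,max_force=10))
p,q=pl(-.075,.16,0);arm.move_linear(p,feed=.1,rot=q)
for n in("side","top"):
    vision.get_image(n);t=models.tip_of("cake_dark",n);print(n,[onz(n,x["pixel"][::-1],.062)[:2] for x in t[:1]])
p,q=tp(TO+[0,0,.14],20);arm.move_linear(p,feed=.12,rot=q)
p,q=tp(TO+[0,0,.14],TYAW);arm.move_linear(p,feed=.12,rot=q)
p,q=tp(TO+[0,0,.012],TYAW);arm.move_linear(p,feed=.1)
p,q=tp(TO-[0,0,.004],TYAW);print(arm.move_linear(p,feed=.01,max_force=2));arm.sleep(.2)
o=arm.get_obs();print(o["ee_pos"]-p,o["ft_force"],o["clock"],o["joints"])
save("side","s7.png")
E
```

```text
False
side [array([ 0.5094, -0.3086])]
top [array([ 0.5086, -0.3033])]
True
[-0.     -0.0003  0.0037] [-0.0669 -0.9555  5.0657] 39.8333 [ 0.0329  0.8471 -0.0723  2.2403  0.7745  0.0781 -0.8581]
```

```bash
python3 - <<'E'
from h import *
np.set_printoptions(precision=4,suppress=True)
arm.command_gripper(.06);arm.sleep(.2)
p=arm.get_obs()["ee_pos"];arm.move_linear(p+[0,0,.12],feed=.08)
arm.goto_joints([1.156,.689,-.195,1.565,.157,.902,-.215]) if False else arm.move_linear(p+[-.0,-.12,.2],feed=.15)
arm.sleep(.5);print(arm.get_obs()["clock"])
a=save("side","s8.png")[:,:,::-1];b=save("top","t8.png")[:,:,::-1]
cv2.imwrite("pics/m8.png",np.hstack([a[110:420,190:],b[110:420,190:]]))
E
```

```text
44.0333
```

View pics/m8.png

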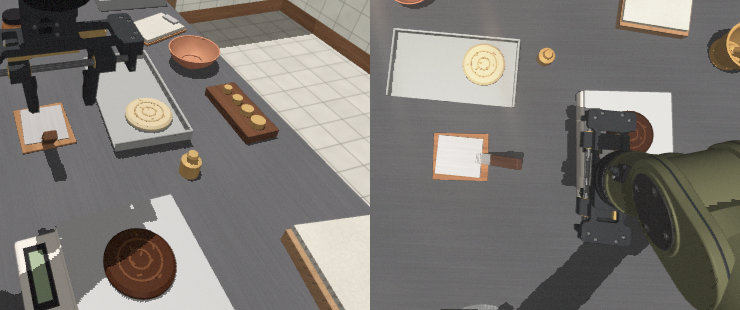

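The dark cake lies flat near the platform's centre, the turner is on its board at about the starting position, and the pale cake and weight have not moved. The arm is clear of everything.

```bash
python3 -c "
from plant import arm
print(arm.close_job())"
```

```text
the job is handed in; nothing more can be done
None
```

The dark cake lies flat near the centre of the scale platform, the turner is back on its board and released, and the job was handed in at about 44 s; no verdict was returned.

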